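Seat a heel lift in the corner pocket of a drilling jig

TASK

With a fingertip or the outside of the fingers, push the loose D-shaped heel lift across the drilling jig until its straight edge lies flat against the rail, well short of the pocket, then keep it pinned to the rail and slide it along into the corner pocket, fully home against both rail and end stop. Only push it along the board: do not pinch it between the fingers, lift it or tip it. Leave the hinged drill plate open, and the spray bottle, polish tin and brush where they are.

Things in the scene. Friction and masses are not known exactly. Their poses are not given: they have to be found in the camera images.
- jig: Drilling jig fixed on the bench. Plywood board 265 x 340 x 15 mm: x from -100 to +165 mm, y from -170 to +170 mm of the origin, which lies at its underside; z up, top 15 mm above the bench. Plain aluminium rail, end stop and keeper, all 14 mm high, stand on it and form the corner pocket at the +y end, mouth towards -y. On the rail's -x side the board is otherwise flat and open.
- rail_face (a point): Foot of the rail's working face, which looks to the jig's -x; 50, 0, 15 mm from the jig's origin, axes as the jig's. The rail is a straight aluminium bar along y, from y = -164 to +136 mm, 20 mm thick (towards +x), 14 mm high above the board.
- stop_face (a point): Foot of the end stop's working face, which looks to the jig's -y; 15, 140, 15 mm from the jig's origin, axes as the jig's. The stop is a bar along x, from x = -35 to +60 mm of the jig, 20 mm thick (towards +y), 14 mm high above the board.
- keeper_nose (a point): Foot of the rounded nose (radius 7 mm) of the keeper, at -28, 103, 15 mm from the jig's origin, axes as the jig's. The keeper is a finger 14 mm thick and 14 mm high that juts 37 mm from the end stop towards -y; its inner face, opposite the rail, is at x = -21 mm of the jig. Rail and keeper are 71 mm apart; the lift needs 68 mm.
- pocket (a point): Point on the board's top surface in the corner pocket, 15, 107, 15 mm from the jig's origin, axes as the jig's: where the heel lift's origin comes to lie when the lift is fully home, its straight edge on the rail and its side on the end stop.
- heel_lift: Loose D-shaped heel lift lying on the board, 66 x 68 x 12 mm, about 50 g, leather below, black hard rubber on top. Origin at the underside, at the centre of the round end (radius 33 mm, towards -x). Straight edge 66 mm long along y, facing +x, 35 mm from the origin; sides at y = -33 and +33 mm. Starts off the rail, over 0.11 m short of home, turned up to 25 degrees. Slides on board and bars with friction of about 0.3.
- drill_plate (a joint): Hinge of the steel drill plate (4 mm thick, 82 x 74 mm with brass bushes) behind the rail, at the pocket end. 0 rad: lying open, flat, away from the rail, at most 34 mm above the bench; 3.1 rad: folded over onto the pocket. Starts and stays at 0.
- spray_bottle: Bystander: amber spray bottle with black pump, 50 mm diameter, 144 mm high, standing on the bench to the left or right of the jig. Origin at the centre of its underside.
- polish_tin: Bystander: round aluminium polish tin, 75 mm diameter, 29 mm high, on the bench to the left or right of the jig. Origin at the centre of its underside.
- brush: Bystander: small wooden suede brush, 152 mm long along its x (x from -98 to +55 mm of the origin), 30 mm wide, 24 mm high, lying on the bench beside the jig's -y end, handle away from the robot. Origin at bench height under the head.
There are look-alikes about, which are no part of the job. There is more than one size of the heel_lift; the job needs the largest.

How it is judged:
By the outcome, as a careful person would: the job done as asked, in the order asked, and still so for the second after the job is handed in, with the robot touching nothing.
It also fails if it takes over 51 s, if anything falls off the work surface, if the arm or the gripper's body presses on something with over 40 N, if the wrist force passes 120 N, or if a joint passes its speed limit or range.

ROBOT

A 6-joint arm with a two-finger parallel gripper is mounted at the origin on the work surface. World frame = base frame: x ahead of the robot, y to its left, z up, the work surface at z = 0. Lengths are in mm, angles in rad, forces in N, time in s.
With the tool pointing down it reaches from about 350 to 775 mm from the base axis. Payload 7.3 kg.
Tool frame: the origin (TCP) lies at the very end of the fingers, on their centre line; the grasp point (between the pads) lies 19 mm behind it; z points along the fingers, y is the line along which they close (so a half turn about z gives the same grasp; the last joint's range is limited). The gripper opens to 92 mm and grips with 3 to 60 N. Pads are 19 mm wide; open, the fingers measure 130 mm over their backs; the gripper's body (75 mm by 190 mm) begins 47 mm behind the grasp point.
Start: joints at [-1.262, 0.342, 1.524, -0, 1.275, -0.146], TCP at [230.647, -471.642, 226.741] pointing down, gripper open.
Joint ranges: [-2.53, 2.53], [-0.77, 2.02], [0.04, 2.7], [-1, 4.14], [0.28, 2.66], [-3.11, 3.11]. Speed limits (rad/s): [2.57, 2.57, 3.14, 3.14, 3.14, 3.14].

INTERFACE

Orientations are given as [roll, pitch, yaw] about the fixed x, y, z axes, in that order (R = Rz(yaw) Ry(pitch) Rx(roll)).
In Python, from plant import * gives the robot as it stands.
- The arm moves only by the tool arm_command, never from a script. Its arguments are lists of equal length, an entry for each row: "gripper": the finger opening in mm, from 0 to 91.8; "dp": the shift along the tool's x, y, z in units of 25 mm (1.0 is 25 mm), a list of three; "twist": the turn about the tool's z in units of 5 degrees (1.0 is 5 degrees). A call has exactly 5 rows; each row shifts and turns the commanded pose from where the row before left it, along the tool's axes as they then stand; what a row does not reach is not made up. A row lasts 1/8 s, in which the tool goes at most 62.5 mm and 10.7 degrees, less where a joint would pass 70% of its speed; a pose out of reach is approached as far as the arm can. A call is refused whole if a number of a shift passes 1 or a number of a turn 1, either way. A call with a gripper value outside its range is refused whole. The fingers move at their own pace and stop on an object; the grip force is fixed at half the most. Time passes only in rows, so rows that do not move let the fingers close, or fill a call up. It gives the time, the measured TCP pose, the force, the opening and the grip force at its end, in the units of the state.
- get_obs(): the state, without advancing time (a new reading comes with each control period).
- capture(name): name is "side" or "top"; returns the picture (420x560x3 uint8, red, green, blue); there is no depth.
- get_calibration(name): a dict with "mtx" (3x3 intrinsics, pixels), "position" and "attitude" of the camera in the world. Camera axes: x right, y down, z forward; pixel columns grow to the right and rows downward; lengths in mm; the calibration is good to about 2 mm. A picture is of the moment at which its call begins. get_calibration takes no time and is no camera call.
- close_job(): hands the job in; it is judged then, once.
The state is a dict: "time": time; "joint_positions": joint angles; "dq": joint speeds; "tau": joint torques, N m; "tool_pos": TCP position; "tcp_rot": TCP orientation; "contact_force": force on the tool from outside, world axes, zero at the start; "moment": the same for the moment, N m; "grip_width": finger opening in mm; "finger_force": force on a finger pad.
Only numpy, scipy, OpenCV 4.12 (cv2) and the standard library are available. Lean on these libraries where they do the work, as an engineer would, in place of code of your own. Each camera call takes 0.05 s, during which the arm holds its last target. There are 200 camera calls.

## Working session

There is one attempt and no reset: what is moved stays moved. The work goes in short steps, Python scripts to look and compute and a tool call to move; the robot and the scene stay as the last step left them, time stands still between calls to the robot, and variables do not carry over. Pictures are saved under pics/ and viewed, at most 10 in all, crops included, and the job is handed in when it is done.

Besides the shell and the picture viewer there is one more tool, called as name(argument=value, ...) on one line, values as JSON. arm_command: Moves the arm, as the interface text tells. Its arguments: {"type":"object","properties":{"gripper":{"type":"array"},"dp":{"type":"array"},"twist":{"type":"array"}},"required":["gripper","dp","twist"]}

```bash
ls; mkdir -p pics
python3 - <<'E'
from plant import *
import cv2
for n in("top","side"):
    cv2.imwrite(f"pics/{n}0.png",capture(n)[:,:,::-1]); print(get_calibration(n))
print(get_obs())
E
```

```text
pics
{'mtx': array([[443.80855782,   0.        , 276.41927705],
       [  0.        , 443.80855782, 207.31117932],
       [  0.        ,   0.        ,   1.        ]]), 'position': array([ 373.75816602,  -18.21784246, 1140.35557715]), 'attitude': array([-3.0194443 ,  0.00868125, -1.58859461])}
{'mtx': array([[438.9562173 ,   0.        , 284.59812605],
       [  0.        , 438.9562173 , 207.45487673],
       [  0.        ,   0.        ,   1.        ]]), 'position': array([ 80.07376453, 456.82154364, 799.2227334 ]), 'attitude': array([-2.45792447,  0.01724035, -2.44637374])}
{'time': 0.1, 'joint_positions': array([-1.26200451e+00,  3.42664611e-01,  1.52492718e+00, -5.13313372e-05,
        1.27540528e+00, -1.45981306e-01]), 'dq': array([ 0.00131499, -0.00312256, -0.00222609, -0.00074225,  0.00165635,
       -0.00036111]), 'tau': array([ 1.74347035e-03, -4.32004595e+01, -2.44694245e+01,  7.18561420e-02,
        5.25646994e-02, -6.47412730e-05]), 'tool_pos': array([ 230.51168339, -471.27591297,  226.10647509]), 'tcp_rot': array([-3.14019603e+00, -1.55727126e-04,  4.54787988e-01]), 'contact_force': array([ 0.56203812, -0.31391592, -0.41033023]), 'moment': array([ 0.0146702 , -0.07919481, -0.01629447]), 'finger_force': 0.0, 'grip_width': 91.78757573122621}
```

View pics/top0.png

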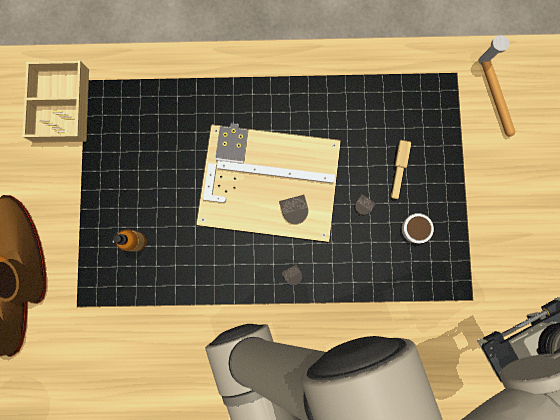

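View pics/side0.png

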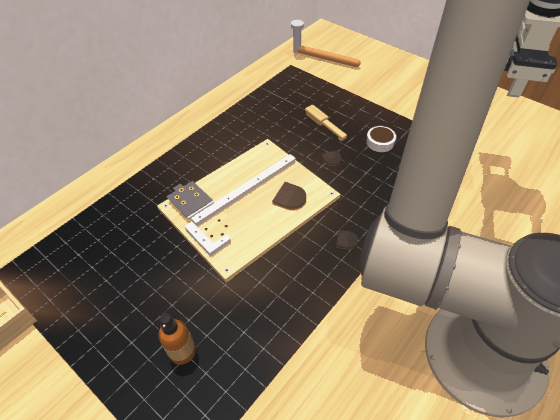

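The top view shows the jig board with corners near (211,125), (340,140), (329,241) and (197,225). The largest lift is on it at about (295,209), with its straight edge facing the rail (up). The smaller look-alikes lie off the board at (365,204) and (292,274), and the bottle, tin and brush are clear of it.

```bash
cat > h.py <<'E'
from plant import *
import cv2, numpy as np
from scipy.spatial.transform import Rotation as Ro
def cam(n):
    c=get_calibration(n); return c["mtx"],np.array(c["position"]),Ro.from_euler("xyz",c["attitude"]).as_matrix()
def ray(n,px,z):
    K,p,R=cam(n); px=np.atleast_2d(px).astype(float)
    d=(R@np.linalg.inv(K)@np.c_[px,np.ones(len(px))].T).T
    return (p+d*((z-p[2])/d[:,2])[:,None])[:,:2]
def board(im):   # light wood on the dark mat, seen from the top
    hsv=cv2.cvtColor(im,cv2.COLOR_RGB2HSV)
    m=(hsv[:,:,2]>110).astype(np.uint8)*255
    m[:115]=0;m[250:]=0;m[:,:190]=0;m[:,350:]=0
    c=max(cv2.findContours(m,cv2.RETR_EXTERNAL,cv2.CHAIN_APPROX_NONE)[0],key=cv2.contourArea)
    return c[:,0]
def lift(im,hull):
    g=im.max(axis=2); m=np.zeros_like(g); cv2.fillPoly(m,[hull],255)
    m=((g<95)&(cv2.erode(m,np.ones((9,9)))>0)).astype(np.uint8)*255
    return [c[:,0] for c in cv2.findContours(m,cv2.RETR_EXTERNAL,cv2.CHAIN_APPROX_NONE)[0] if cv2.contourArea(c)>150]
E
python3 - <<'E'
from h import *
im=capture("top"); c=board(im)
w=ray("top",c,15.)
q=cv2.approxPolyDP(cv2.convexHull(c),5,True)[:,0]; print(q.tolist()); print(ray("top",q,15.).round(1).tolist())
r=cv2.minAreaRect(w.astype(np.float32)); print(r)
for l in lift(im,cv2.convexHull(c)):
    a=ray("top",l,27.); M=cv2.minAreaRect(a.astype(np.float32)); print(cv2.contourArea(l),a.mean(0),M)
    print(ray("top",cv2.approxPolyDP(l,2.,True)[:,0],27.).round().tolist())
v=cv2.resize(im[110:260,185:355],None,fx=4,fy=4,interpolation=cv2.INTER_CUBIC)[:,:,::-1]; cv2.imwrite("pics/z0.png",v)
E
```

```text
[[340, 141], [328, 241], [196, 224], [212, 124]]
[[682.6, -179.2], [423.8, -139.8], [473.1, 194.7], [735.0, 153.8]]
((585.2364501953125, 8.622467041015625), (346.4217529296875, 279.2983093261719), 81.82697296142578)
```

View pics/z0.png

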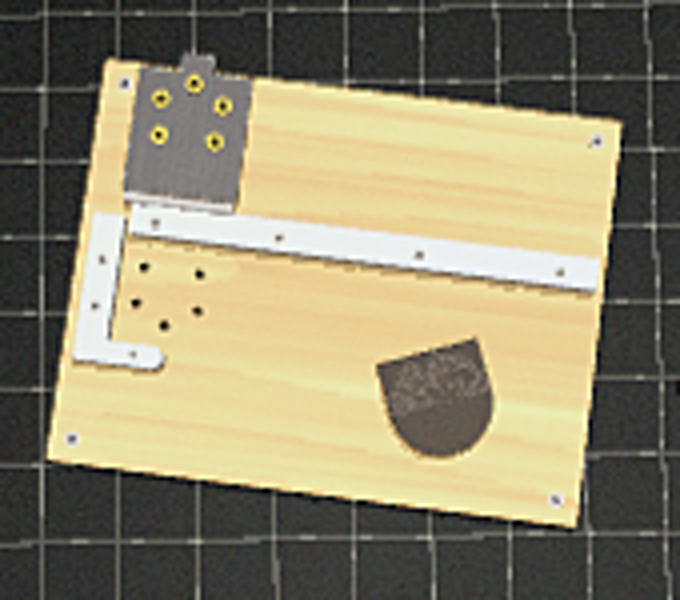

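The zoom shows the drill plate open behind the rail, the pocket at left and the lift near zoomed pixel (435,400). The lift's straight edge is tilted the opposite way to the rail. It has a glare patch, so the dark threshold has to go up.

```bash
cat >> h.py <<'E'
def lift2(im,hull):  # low-saturation, not bright, largest solid on the -x side of rail
    hsv=cv2.cvtColor(im,cv2.COLOR_RGB2HSV); h=np.zeros(im.shape[:2],np.uint8); cv2.fillPoly(h,[hull],255)
    m=((hsv[:,:,2]<165)&(hsv[:,:,1]<110)&(cv2.erode(h,np.ones((5,5)))>0)).astype(np.uint8)*255
    m=cv2.morphologyEx(m,cv2.MORPH_CLOSE,np.ones((5,5)))
    return [c[:,0] for c in cv2.findContours(m,cv2.RETR_EXTERNAL,cv2.CHAIN_APPROX_NONE)[0] if cv2.contourArea(c)>150]
E
python3 - <<'E'
from h import *
im=capture("top"); c=board(im)
q=np.array([[340, 141], [328, 241], [196, 224], [212, 124]])
W=ray("top",q,15.); J=np.array([[165,-170],[-100,-170],[-100,170],[165,170.]])
R,_=Ro.align_vectors(np.c_[W-W.mean(0),W[:,0]*0],np.c_[J-J.mean(0),J[:,0]*0]); yaw=R.as_euler("xyz")[2]
Rm=R.as_matrix()[:2,:2]; o=W.mean(0)-Rm@J.mean(0)
print("jig",o,np.degrees(yaw)); print("res",(W-(J@Rm.T+o)).round(1).tolist())
np.savez("jig.npz",o=o,R=Rm,yaw=yaw)
e=np.array([[130,233],[597,291],[110,343],[150,343]])/4+[184.6,109.6]
print("rail top edge, stop/keeper in jig",((ray("top",e,29.)-o)@Rm).round(1).tolist())
for l in lift2(im,cv2.convexHull(c)):
    a=(ray("top",l,27.)-o)@Rm; M=cv2.minAreaRect(a.astype(np.float32)); print(cv2.contourArea(l),a.mean(0),M)
    print(((ray("top",cv2.approxPolyDP(l,2.,True)[:,0],27.)-o)@Rm).round().tolist())
E
```

```text
jig [546.48990068  12.28439601] -8.703142244681132
res [[-1.3, 1.5], [1.9, 0.8], [-0.3, -0.8], [-0.3, -1.5]]
rail top edge, stop/keeper in jig [[48.3, 135.3], [50.4, -164.4], [-23.6, 137.2], [-20.2, 112.0]]
573.5 [-28.73360534 -72.7755288 ] ((-33.21902084350586, -75.0330810546875), (66.7813949584961, 65.9405288696289), 22.49190330505371)
[[8.0, -91.0], [-15.0, -33.0], [-52.0, -48.0], [-65.0, -65.0], [-64.0, -88.0], [-46.0, -106.0], [-18.0, -105.0]]
1083.0 [89.34697517 50.75964754] ((106.67791748046875, 26.905517578125), (152.02362060546875, 267.7124328613281), 8.167248725891113)
[[161.0, 150.0], [144.0, 156.0], [142.0, 147.0], [45.0, 138.0], [32.0, 141.0], [30.0, 151.0], [27.0, 140.0], [14.0, 138.0], [45.0, 138.0], [50.0, -116.0], [48.0, -58.0], [60.0, -51.0], [49.0, -47.0], [48.0, 38.0], [58.0, 42.0], [50.0, 43.0], [47.0, 110.0], [58.0, 119.0], [48.0, 136.0], [74.0, 137.0], [77.0, 119.0], [69.0, 116.0], [78.0, 88.0], [69.0, 79.0], [78.0, 73.0], [160.0, 72.0], [164.0, -53.0], [171.0, 112.0]]
```

Jig pose: origin (546.5, 12.3), yaw -8.7°. In jig axes the lift's origin is about (-36, -75), turned +22°.

The plan has two pushes:
1. With closed fingers, push along the jig's +x at the round end until the edge is flat on the rail.
2. Turn 45° and push along y with the slanted finger face, which keeps the lift on the rail.

arm_command(gripper=[0,0,0,0,0], dp=[[0,0,0.8],[0,0,0.8],[0,0,0.8],[0,0,0.8],[0,0,0.8]], twist=[1,1,1,1,1])

```text
time: 0.82
tool_pos: [230.6, -471.5, 126.0]
tcp_rot: [-3.141, 0.0, 0.016]
contact_force: [0.3, 0.0, 0.6]
grip_width: 46.3
finger_force: 0.0
```

arm_command(gripper=[0,0,0,0,0], dp=[[0,0,0.5],[0,0,0.5],[0,-1,0],[0,-1,0],[0,-1,0]], twist=[1,0.95,0,0,0])

```text
time: 1.45
tool_pos: [242.0, -396.7, 101.5]
tcp_rot: [-3.141, 0.0, -0.152]
contact_force: [0.5, -0.2, -0.4]
grip_width: 1.3
finger_force: 0.0
```

```bash
cat >> h.py <<'E'
def go(jx,jy,z):
    d=np.load("jig.npz"); o=get_obs(); p=o["tool_pos"]; t=np.r_[d["R"]@[jx,jy]+d["o"],z]
    T=Ro.from_euler("xyz",o["tcp_rot"]).as_matrix()
    j=d["R"].T@(p[:2]-d["o"])
    print("t",round(o["time"],2),"jig",j.round(1),"z",p[2].round(1),"yaw_jig",np.degrees(o["tcp_rot"][2]-d["yaw"]).round(1),"units",(T.T@(t-p)/25).round(2),"F",o["contact_force"].round(1),"w",round(o["grip_width"],1))
E
python3 -c "
from h import *
go(-106,-75,80)"
```

```text
t 1.45 jig [-239.1 -450.3] z 101.5 yaw_jig -0.0 units [  5.32 -15.01   0.87] F [ 0.5 -0.2 -0.4] w 1.3
```

arm_command(gripper=[0,0,0,0,0], dp=[[0.6,-1,0],[0.6,-1,0],[0.6,-1,0],[0.6,-1,0],[0.6,-1,0]], twist=[0,0,0,0,0])

```text
time: 2.08
tool_pos: [335.6, -284.5, 101.7]
tcp_rot: [3.142, -0.0, -0.152]
contact_force: [1.1, 0.3, -0.0]
grip_width: 0.4
finger_force: 0.0
```

arm_command(gripper=[0,0,0,0,0], dp=[[0.5,-1,0],[0.5,-1,0],[0.5,-1,0],[0.4,-1,0],[0.4,-1,0]], twist=[0,0,0,0,0])

```text
time: 2.7
tool_pos: [411.2, -169.6, 101.7]
tcp_rot: [3.142, 0.0, -0.152]
contact_force: [-0.1, -0.8, 0.3]
grip_width: 0.4
finger_force: 0.0
```

arm_command(gripper=[0,0,0,0,0], dp=[[0,-1,0],[0,-1,0],[0,-1,0],[0,-1,0.5],[0,-1,0.5]], twist=[0,0,0,0,0])

```text
time: 3.32
tool_pos: [429.8, -46.1, 76.5]
tcp_rot: [3.141, -0.001, -0.152]
contact_force: [0.5, -0.9, -0.4]
grip_width: 0.3
finger_force: 0.0
```

```bash
python3 -c "
from h import *
go(-106,-75,18.5)
im=capture('top'); cv2.imwrite('pics/t1.png',im[:,:,::-1])"
```

```text
t 3.33 jig [-106.5  -75.3] z 76.5 yaw_jig 0.0 units [ 0.02 -0.01  2.32] F [ 0.5 -0.9 -0.4] w 0.3
```

View pics/t1.png

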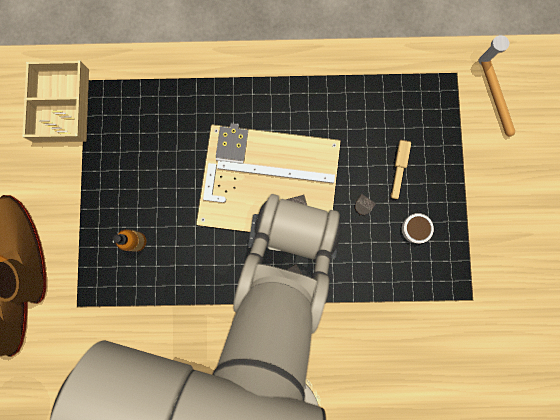

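The arm hides the lift from above at (300,225), though its tip still shows at (300,200). Next I lower and push slowly.

arm_command(gripper=[0,0,0,0,0], dp=[[0,0,0.8],[0,0,0.8],[0,0,0.7],[0.4,0,0],[0.3,0,0]], twist=[0,0,0,0,0])

```text
time: 4.0
tool_pos: [448.4, -50.0, 19.8]
tcp_rot: [3.141, -0.002, -0.152]
contact_force: [-0.1, 0.0, -0.2]
grip_width: 0.2
finger_force: 0.0
```

arm_command(gripper=[0,0,0,0,0], dp=[[0.2,0,0],[0.2,0,0],[0.2,0,0],[0.2,0,0],[0.2,0,0]], twist=[0,0,0,0,0])

```text
time: 4.62
tool_pos: [471.9, -53.3, 19.2]
tcp_rot: [3.142, 0.0, -0.152]
contact_force: [-0.7, -0.0, -0.7]
grip_width: 0.4
finger_force: 0.1
```

arm_command(gripper=[0,0,0,0,0], dp=[[0.2,0,0],[0.2,0,0],[0.2,0,0],[0.2,0,0],[0.2,0,0]], twist=[0,0,0,0,0])

```text
time: 5.25
tool_pos: [496.7, -57.1, 19.2]
tcp_rot: [3.142, 0.0, -0.152]
contact_force: [-0.6, -0.1, -1.0]
grip_width: 0.6
finger_force: 0.1
```

```bash
python3 -c "
from h import *
go(-28,-75,18.5)
im=capture('side'); cv2.imwrite('pics/s1.png',cv2.resize(im[120:300,140:360],None,fx=3,fy=3,interpolation=cv2.INTER_CUBIC)[:,:,::-1])"
```

```text
t 5.25 jig [-38.7 -76.1] z 19.2 yaw_jig 0.0 units [ 0.43 -0.04  0.03] F [-0.6 -0.1 -1. ] w 0.6
```

View pics/s1.png

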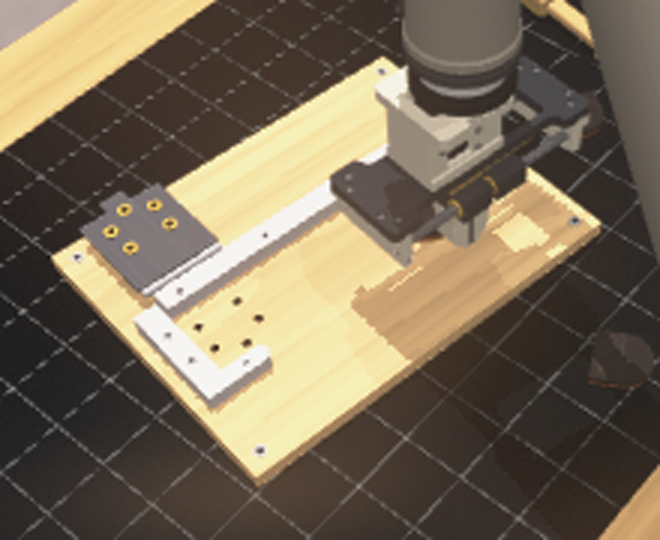

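The side view shows the fingers at (465,225) behind the lift, which is hidden under the gripper, with the force still light. I finish the push gently and watch for the force to rise.

arm_command(gripper=[0,0,0,0,0], dp=[[0.1,0,0],[0.1,0,0],[0.1,0,0],[0.05,0,0],[0.05,0,0]], twist=[0,0,0,0,0])

```text
time: 5.92
tool_pos: [499.4, -56.4, 17.7]
tcp_rot: [-3.14, 0.016, -0.151]
contact_force: [-18.6, 5.1, 9.9]
grip_width: 0.3
finger_force: 9.6
```

arm_command(gripper=[0,0,0,0,0], dp=[[0.04,0,0],[0.04,0,0],[0,0,0],[0,0,0],[0,0,0]], twist=[0,0,0,0,0])

```text
time: 6.55
tool_pos: [499.6, -56.1, 17.3]
tcp_rot: [-3.139, 0.019, -0.151]
contact_force: [-19.9, 6.0, 8.6]
grip_width: -0.0
finger_force: 10.8
```

The force rose about 10 mm early. That matches the lift jamming unturned, with its corner on the rail, so I back off and look.

arm_command(gripper=[0,0,0,0,0], dp=[[-0.4,0,0],[-0.6,0,-0.4],[-0.8,0,-0.4],[-0.8,0,0],[-0.8,0,0]], twist=[0,0,0,0,0])

```text
time: 7.18
tool_pos: [424.0, -46.1, 40.2]
tcp_rot: [3.141, -0.002, -0.152]
contact_force: [0.3, 0.4, 0.6]
grip_width: 0.2
finger_force: 0.0
```

```bash
python3 -c "
from h import *
go(-85,-60,19)
im=capture('top'); cv2.imwrite('pics/t2.png',cv2.resize(im[110:260,185:355],None,fx=4,fy=4,interpolation=cv2.INTER_CUBIC)[:,:,::-1])"
```

```text
t 7.17 jig [-112.3  -76.3] z 40.2 yaw_jig 0.0 units [ 1.09 -0.65  0.85] F [0.3 0.4 0.6] w 0.2
```

View pics/t2.png

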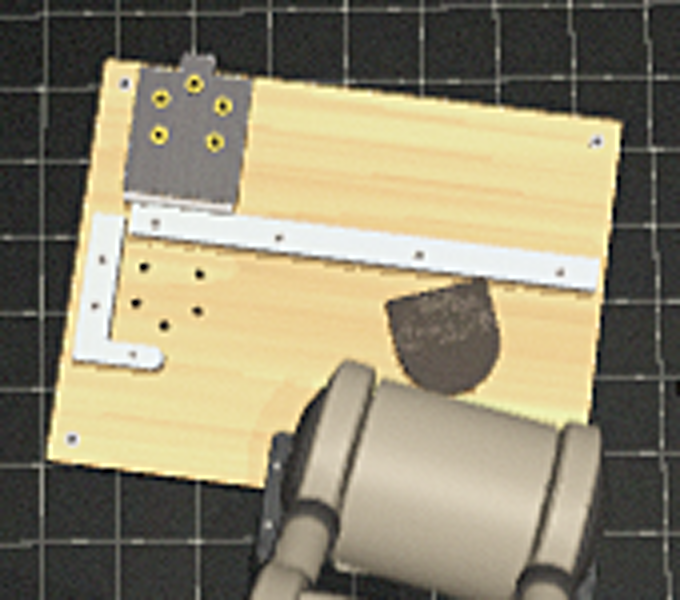

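The view confirms it: the lift is still turned 22°, with its -y corner on the rail at (490,280), jammed between finger and rail. I turn the finger face 30° and push further towards the lift's +y side, which lies outside the friction cone.

arm_command(gripper=[0,0,0,0,0], dp=[[0.1,-0.2,0],[0.1,-0.2,0],[0.1,-0.2,0],[0.1,-0.2,0],[0.1,-0.2,0]], twist=[1,1,1,1,1])

```text
time: 7.85
tool_pos: [444.8, -26.6, 39.9]
tcp_rot: [-3.141, -0.002, -0.591]
contact_force: [0.3, 0.6, -0.4]
grip_width: 0.5
finger_force: 0.0
```

arm_command(gripper=[0,0,0,0,0], dp=[[0,0,0.4],[0,0,0.4],[0,0,0],[0,0,0],[0,0,0]], twist=[1,0,0,0,0])

```text
time: 8.48
tool_pos: [444.2, -26.6, 19.5]
tcp_rot: [-3.141, -0.001, -0.675]
contact_force: [-0.6, -0.8, 0.0]
grip_width: 0.3
finger_force: 0.0
```

```bash
python3 -c "
from h import *
go(-42,-55,19);go(-22,-55,19)"
```

```text
t 8.47 jig [-95.3 -53.9] z 19.5 yaw_jig -30.0 units [ 1.87 -1.03  0.02] F [-0.6 -0.8  0. ] w 0.3
t 8.47 jig [-95.3 -53.9] z 19.5 yaw_jig -30.0 units [ 2.56 -1.43  0.02] F [-0.6 -0.8  0. ] w 0.3
```

arm_command(gripper=[0,0,0,0,0], dp=[[0.5,-0.28,0],[0.5,-0.28,0],[0.5,-0.28,0],[0.3,-0.16,0],[0.1,-0.06,0]], twist=[0,0,0,0,0])

```text
time: 9.1
tool_pos: [497.8, -35.6, 19.2]
tcp_rot: [3.142, -0.0, -0.675]
contact_force: [0.1, -0.7, -0.0]
grip_width: 0.3
finger_force: 0.0
```

arm_command(gripper=[0,0,0,0,0], dp=[[0.09,-0.05,0],[0.09,-0.05,0],[0.09,-0.05,0],[0.09,-0.05,0],[0.09,-0.05,0]], twist=[0,0,0,0,0])

```text
time: 9.72
tool_pos: [510.3, -37.6, 19.2]
tcp_rot: [3.141, 0.0, -0.675]
contact_force: [0.1, 1.0, 1.4]
grip_width: 0.5
finger_force: 0.1
```

arm_command(gripper=[0,0,0,0,0], dp=[[0.06,-0.03,0],[0.06,-0.03,0],[0.06,-0.03,0],[0.06,-0.03,0],[0,0,0]], twist=[0,0,0,0,0])

```text
time: 10.35
tool_pos: [516.9, -39.1, 19.2]
tcp_rot: [-3.142, -0.0, -0.675]
contact_force: [0.3, 0.2, 0.1]
grip_width: 0.6
finger_force: 0.0
```

arm_command(gripper=[0,0,0,0,0], dp=[[0.05,-0.03,0],[0.05,-0.03,0],[0,0,0],[0,0,0],[0,0,0]], twist=[0,0,0,0,0])

```text
time: 10.98
tool_pos: [519.7, -39.5, 19.2]
tcp_rot: [3.142, -0.0, -0.675]
contact_force: [-0.6, 0.6, 0.0]
grip_width: 0.4
finger_force: 0.0
```

```bash
python3 -c "
from h import *
go(-62,-55,19)
im=capture('side'); cv2.imwrite('pics/s2.png',cv2.resize(im[120:300,140:360],None,fx=3,fy=3,interpolation=cv2.INTER_CUBIC)[:,:,::-1])"
```

```text
t 10.97 jig [-18.7 -55.2] z 19.2 yaw_jig -30.0 units [-1.51  0.86  0.01] F [-0.6  0.6  0. ] w 0.4
```

View pics/s2.png

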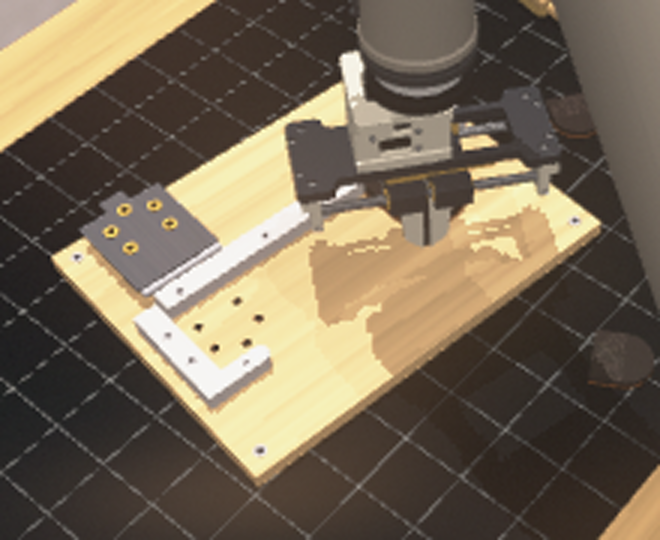

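The lift is hidden behind the fingers at (425,235). I back off and check from above.

arm_command(gripper=[0,0,0,0,0], dp=[[-0.6,0.35,0],[-0.7,0.4,-0.4],[-0.8,0.45,-0.4],[-0.8,0.45,0],[-0.4,0.2,0]], twist=[0,0,0,0,0])

```text
time: 11.65
tool_pos: [425.4, -23.8, 39.4]
tcp_rot: [3.141, 0.0, -0.675]
contact_force: [1.2, -0.2, -0.4]
grip_width: 0.3
finger_force: 0.0
```

```bash
python3 -c "
from h import *
go(-85,-60,19)
im=capture('top'); cv2.imwrite('pics/t3.png',cv2.resize(im[110:260,185:355],None,fx=4,fy=4,interpolation=cv2.INTER_CUBIC)[:,:,::-1])"
```

```text
t 11.65 jig [-114.2  -54. ] z 39.4 yaw_jig -30.0 units [ 1.13 -0.38  0.81] F [ 1.2 -0.2 -0.4] w 0.3
```

View pics/t3.png

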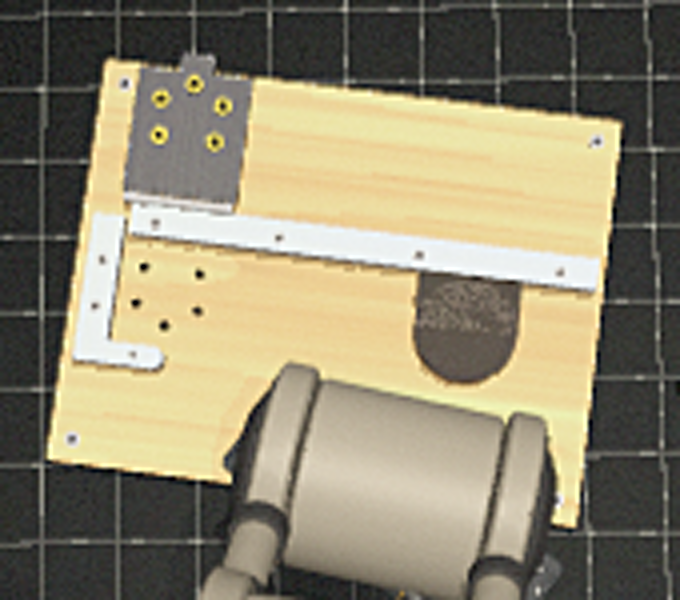

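The lift is now almost flat on the rail, spanning about (417..520, 280) with its round end at (465,383). I measure it, then seat it with a straight push.

```bash
python3 -c "
from h import *
d=np.load('jig.npz')
e=np.array([[417,275],[413,330],[520,287],[519,340],[465,384]])/4+[184.6,109.6]
print(((ray('top',e,27.)-d['o'])@d['R']).round(1).tolist())
im=capture('top');h=cv2.convexHull(board(im))
for l in lift2(im,h):
    a=(ray('top',l,27.)-d['o'])@d['R']; a=a[(a[:,0]<46)&(a[:,0]>-25)&(a[:,1]<0)]
    if len(a)>10: print(cv2.minAreaRect(a.astype(np.float32)),a.min(0),a.max(0))
go(-60,-95,19)
"
```

```text
[[45.9, -49.9], [10.4, -52.0], [46.9, -115.8], [13.0, -119.4], [-19.5, -89.1]]
((13.950553894042969, -84.36692810058594), (61.71649932861328, 66.80387115478516), 0.9042726755142212) [ -17.03745376 -117.68615744] [ 45.32815375 -50.48214613]
t 11.75 jig [-114.   -53.9] z 39.2 yaw_jig -30.0 units [2.69 0.34 0.81] F [-0.3  0.4  0.1] w 0.3
```

arm_command(gripper=[0,0,0,0,0], dp=[[0,0,0],[0,0,0],[0,0,0],[0,0,0],[0,0,0]], twist=[-1,-1,-1,-1,-1])

```text
time: 12.38
tool_pos: [427.6, -24.3, 39.2]
tcp_rot: [3.142, -0.001, -0.236]
contact_force: [1.1, 0.6, -0.4]
grip_width: 0.3
finger_force: 0.0
```

arm_command(gripper=[0,0,0,0,0], dp=[[0,0,0],[0.6,0.6,0.4],[0.6,0.6,0.4],[0.6,0,0],[0.6,0,0]], twist=[-1,0,0,0,0])

```text
time: 13.0
tool_pos: [482.5, -64.4, 18.2]
tcp_rot: [3.141, 0.0, -0.154]
contact_force: [0.0, 0.2, -0.0]
grip_width: 0.5
finger_force: 0.0
```

arm_command(gripper=[0,0,0,0,0], dp=[[0.3,0,0],[0.2,0,0],[0.1,0,0],[0.1,0,0],[0.1,0,0]], twist=[0,0,0,0,0])

```text
time: 13.62
tool_pos: [500.9, -65.7, 19.3]
tcp_rot: [3.142, -0.0, -0.152]
contact_force: [-0.7, -0.1, 0.2]
grip_width: 0.2
finger_force: 0.0
```

arm_command(gripper=[0,0,0,0,0], dp=[[0.07,0,0],[0.07,0,0],[0.07,0,0],[0,0,0],[0,0,0]], twist=[0,0,0,0,0])

```text
time: 14.25
tool_pos: [506.1, -66.5, 19.2]
tcp_rot: [3.141, -0.0, -0.152]
contact_force: [0.3, 0.9, 0.5]
grip_width: 0.4
finger_force: 0.0
```

```bash
python3 -c "
from h import *
go(-28,-84,19)"
```

```text
t 14.25 jig [-28. -84.] z 19.2 yaw_jig 0.0 units [ 0.   -0.    0.01] F [0.3 0.9 0.5] w 0.4
```

arm_command(gripper=[0,0,0,0,0], dp=[[0.05,0,0],[0.05,0,0],[0.05,0,0],[0,0,0],[0,0,0]], twist=[0,0,0,0,0])

```text
time: 14.88
tool_pos: [506.6, -66.4, 18.5]
tcp_rot: [-3.141, 0.007, -0.151]
contact_force: [-8.6, 1.0, 3.4]
grip_width: 0.6
finger_force: 4.6
```

The force rose at TCP x ≈ -27.5, so the edge is flat on the rail. Next I go round to the -x/-y side with the finger face at 45°.

arm_command(gripper=[0,0,0,0,0], dp=[[-0.4,0,0],[-0.8,0,0],[0,1,0],[0,1,0],[0,0.3,0]], twist=[0,0,0,0,0])

```text
time: 15.5
tool_pos: [471.7, -120.5, 19.5]
tcp_rot: [3.141, -0.002, -0.153]
contact_force: [0.4, -0.4, -0.3]
grip_width: 0.4
finger_force: 0.0
```

arm_command(gripper=[0,0,0,0,0], dp=[[0,0,0],[0,0,0],[0,0,0],[0,0,0],[0,0,0]], twist=[-1,-1,-1,-1,-1])

```text
time: 16.12
tool_pos: [471.7, -118.9, 19.3]
tcp_rot: [3.141, -0.001, 0.288]
contact_force: [0.2, 0.8, -0.8]
grip_width: 0.3
finger_force: 0.0
```

arm_command(gripper=[0,0,0,0,0], dp=[[0,0,0],[0,0,0],[0,0,0],[0,0,0],[0,0,0]], twist=[-1,-1,-1,-1,0])

```text
time: 16.75
tool_pos: [471.7, -119.0, 19.3]
tcp_rot: [3.141, -0.0, 0.633]
contact_force: [-0.5, 0.2, -0.4]
grip_width: 0.2
finger_force: 0.0
```

```bash
python3 -c "
from h import *
go(-10,-140,19);go(-10,-123,19);go(-10,71,19)"
```

```text
t 16.75 jig [ -54.1 -141.1] z 19.3 yaw_jig 45.0 units [1.28 1.22 0.01] F [-0.5  0.2 -0.4] w 0.2
t 16.75 jig [ -54.1 -141.1] z 19.3 yaw_jig 45.0 units [1.76 0.74 0.01] F [-0.5  0.2 -0.4] w 0.2
t 16.75 jig [ -54.1 -141.1] z 19.3 yaw_jig 45.0 units [ 7.24 -4.75  0.01] F [-0.5  0.2 -0.4] w 0.2
```

arm_command(gripper=[0,0,0,0,0], dp=[[0.65,0.6,0],[0.65,0.6,0],[0.3,-0.3,0],[0.1,-0.1,0],[0.1,-0.1,0]], twist=[0,0,0,0,0])

```text
time: 17.38
tool_pos: [517.3, -106.2, 19.1]
tcp_rot: [-3.141, 0.001, 0.634]
contact_force: [-0.1, -0.6, 0.0]
grip_width: 0.6
finger_force: 0.0
```

arm_command(gripper=[0,0,0,0,0], dp=[[0.1,-0.1,0],[0.1,-0.1,0],[0.15,-0.15,0],[0.2,-0.2,0],[0.2,-0.2,0]], twist=[0,0,0,0,0])

```text
time: 18.0
tool_pos: [521.9, -80.1, 19.2]
tcp_rot: [-3.141, 0.0, 0.634]
contact_force: [-1.6, -0.1, -0.0]
grip_width: 0.3
finger_force: 0.9
```

arm_command(gripper=[0,0,0,0,0], dp=[[0.2,-0.2,0],[0.2,-0.2,0],[0.2,-0.2,0],[0.2,-0.2,0],[0.2,-0.2,0]], twist=[0,0,0,0,0])

```text
time: 18.62
tool_pos: [527.6, -45.2, 19.2]
tcp_rot: [3.141, -0.0, 0.634]
contact_force: [-1.7, -0.4, 0.1]
grip_width: 0.3
finger_force: 0.4
```

```bash
python3 -c "
from h import *
go(-10,71,19)
im=capture('side'); cv2.imwrite('pics/s3.png',cv2.resize(im[120:300,140:360],None,fx=3,fy=3,interpolation=cv2.INTER_CUBIC)[:,:,::-1])"
```

```text
t 18.62 jig [-10.  -59.7] z 19.2 yaw_jig 45.0 units [ 3.7  -3.7   0.01] F [-1.7 -0.4  0.1] w 0.3
```

View pics/s3.png

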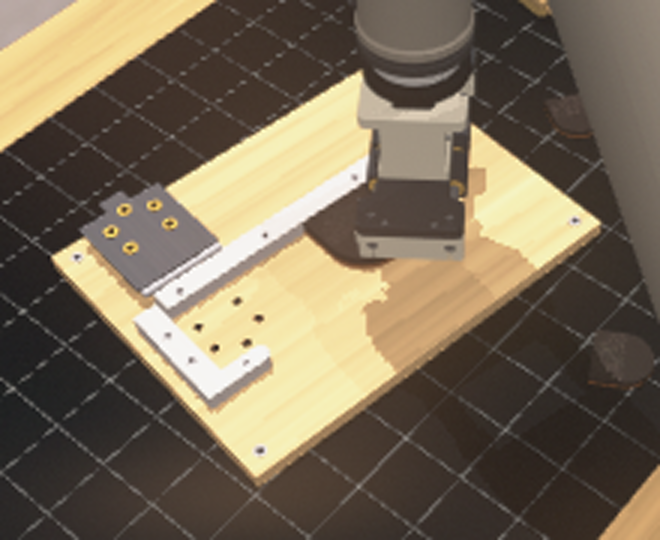

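The lift, visible at (345,230), is flat against the rail and sliding along ahead of the finger with a light force. I keep going.

arm_command(gripper=[0,0,0,0,0], dp=[[0.25,-0.25,0],[0.25,-0.25,0],[0.25,-0.25,0],[0.25,-0.25,0],[0.25,-0.25,0]], twist=[0,0,0,0,0])

```text
time: 19.3
tool_pos: [534.2, -1.4, 19.2]
tcp_rot: [-3.142, 0.0, 0.634]
contact_force: [-1.6, -0.5, 0.4]
grip_width: 0.4
finger_force: 0.3
```

arm_command(gripper=[0,0,0,0,0], dp=[[0.25,-0.25,0],[0.25,-0.25,0],[0.2,-0.2,0],[0.2,-0.2,0],[0.2,-0.2,0]], twist=[0,0,0,0,0])

```text
time: 19.92
tool_pos: [539.8, 36.9, 19.1]
tcp_rot: [-3.141, 0.0, 0.634]
contact_force: [-2.2, 0.2, -0.2]
grip_width: 0.3
finger_force: 0.8
```

```bash
python3 -c "
from h import *
go(-10,71,19)
im=capture('side'); cv2.imwrite('pics/s4.png',cv2.resize(im[120:300,140:360],None,fx=3,fy=3,interpolation=cv2.INTER_CUBIC)[:,:,::-1])"
```

```text
t 19.93 jig [-10.3  23.3] z 19.1 yaw_jig 45.0 units [ 1.36 -1.34  0.  ] F [-2.2  0.2 -0.2] w 0.3
```

View pics/s4.png

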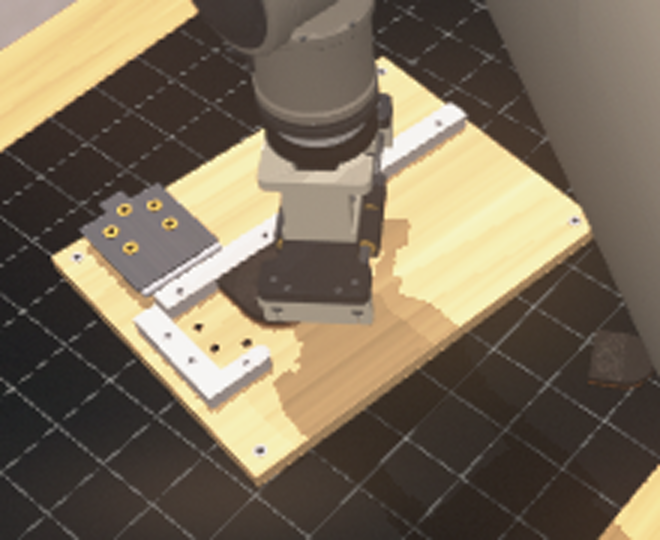

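The lift, at (250,295), is still flat on the rail and heading cleanly between rail and keeper. That was my tenth picture, so I finish by force and numbers.

arm_command(gripper=[0,0,0,0,0], dp=[[0.2,-0.2,0],[0.2,-0.2,0],[0.2,-0.2,0],[0.2,-0.2,0],[0.2,-0.2,0]], twist=[0,0,0,0,0])

```text
time: 20.6
tool_pos: [545.4, 71.9, 19.2]
tcp_rot: [3.142, 0.0, 0.634]
contact_force: [-0.1, -0.9, 0.4]
grip_width: 0.6
finger_force: 0.3
```

arm_command(gripper=[0,0,0,0,0], dp=[[0.1,-0.1,0],[0.08,-0.08,0],[0.05,-0.05,0],[0.04,-0.04,0],[0,0,0]], twist=[0,0,0,0,0])

```text
time: 21.22
tool_pos: [546.8, 80.8, 19.2]
tcp_rot: [3.141, -0.0, 0.634]
contact_force: [-0.2, 0.1, -0.9]
grip_width: 0.2
finger_force: 0.2
```

arm_command(gripper=[0,0,0,0,0], dp=[[0.04,-0.04,0],[0.04,-0.04,0],[0.04,-0.04,0],[0,0,0],[0,0,0]], twist=[0,0,0,0,0])

```text
time: 21.85
tool_pos: [546.2, 84.0, 18.9]
tcp_rot: [-3.141, 0.003, 0.634]
contact_force: [-3.0, -6.2, 1.9]
grip_width: -0.0
finger_force: 3.4
```

```bash
python3 -c "
from h import *
go(-10,71,19)"
```

```text
t 21.85 jig [-11.1  70.8] z 18.9 yaw_jig 45.0 units [ 0.04  0.03 -0.  ] F [-3.  -6.2  1.9] w -0.0
```

The stop is reached at the expected point. I press once more at 45° into the corner, then back straight off.

arm_command(gripper=[0,0,0,0,0], dp=[[0.06,0,0],[0.06,0,0],[0,0,0],[0,0,0],[0,0,0]], twist=[0,0,0,0,0])

```text
time: 22.48
tool_pos: [546.5, 84.2, 18.6]
tcp_rot: [-3.14, 0.009, 0.635]
contact_force: [-11.3, -14.2, 6.6]
grip_width: 0.5
finger_force: 8.2
```

arm_command(gripper=[0,0,0,0,0], dp=[[-0.2,0,0],[-0.4,0,0],[-0.8,0,0],[-0.8,0,-0.8],[-0.8,0,-1]], twist=[0,0,0,0,0])

```text
time: 23.1
tool_pos: [488.5, 42.2, 64.4]
tcp_rot: [-3.141, 0.0, 0.634]
contact_force: [0.7, -0.3, 1.3]
grip_width: 0.8
finger_force: 0.0
```

arm_command(gripper=[0,0,0,0,0], dp=[[-0.8,0.8,-1],[-0.8,0.8,-1],[-0.8,0.8,-1],[-0.8,0.8,-1],[-0.6,0.8,-1]], twist=[0,0,0,0,0])

```text
time: 23.72
tool_pos: [471.7, -95.2, 190.2]
tcp_rot: [3.141, -0.001, 0.634]
contact_force: [0.4, -0.5, 0.6]
grip_width: 0.2
finger_force: 0.0
```

```bash
python3 -c "
from h import *
d=np.load('jig.npz'); go(0,0,100)
h=np.array([[340, 141], [328, 241], [196, 224], [212, 124]])
im=capture('top')
for l in lift2(im,h):
    a=(ray('top',l,27.)-d['o'])@d['R']; a=a[(a[:,0]<44)&(a[:,0]>-24)&(a[:,1]>40)&(a[:,1]<146)]
    if len(a)>20: print(cv2.minAreaRect(a.astype(np.float32)),a.min(0),a.max(0))
# dark pixels in the pocket: extents per row in jig coords
K,p,R=cam('top'); xs=np.arange(-26,56,4.); ys=np.arange(60,150,1.)
g=cv2.GaussianBlur(im.max(axis=2),(3,3),0).astype(np.float32)
for x in xs[1::2]:
    P=np.c_[np.c_[xs*0+0][:0]] if 0 else np.array([np.r_[d['R']@[x,y]+d['o'],27.] for y in ys])
    c=(P-p)@R@K.T; u=(c[:,:2]/c[:,2:]).astype(np.float32)
    v=cv2.remap(g,u[None,:,0],u[None,:,1],1)[0]; k=ys[v<135]; print(x,(k.min(),k.max()) if len(k) else None)
"
```

```text
t 23.73 jig [ -57.7 -117.6] z 190.2 yaw_jig 45.0 units [ 4.96 -1.69  3.61] F [ 0.4 -0.5  0.6] w 0.2
((11.411663055419922, 109.6817626953125), (62.77212905883789, 71.7186279296875), 0.6389889121055603) [-20.09461334  74.05997583] [ 43.18033979 145.73495758]
-22.0 None
-14.0 (np.float64(88.0), np.float64(123.0))
-6.0 (np.float64(80.0), np.float64(131.0))
2.0 (np.float64(76.0), np.float64(138.0))
10.0 (np.float64(75.0), np.float64(138.0))
18.0 (np.float64(75.0), np.float64(138.0))
26.0 (np.float64(74.0), np.float64(138.0))
34.0 (np.float64(74.0), np.float64(139.0))
42.0 (np.float64(73.0), np.float64(139.0))
50.0 None
```

The lift's outline spans y 74–139 and reaches x ≈ -18 in jig axes. That matches the home position, with no turn. I hand in.

```bash
python3 -c "
from plant import *
print(close_job())"
```

```text
the job is handed in; nothing more can be done
None
```

I pushed the heel lift flat onto the rail, slid it along into the corner pocket until it was home against rail and end stop, and handed the job in at about 24 s; the final check was by measurement and contact force, not a viewed picture.

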